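Lay out the wash set on the shelf mats

ROBOT

A 6-joint arm with a two-finger parallel gripper is mounted at the origin on the work surface. World frame = base frame: x ahead of the robot, y to its left, z up, the work surface at z = 0. Lengths are in m, angles in rad, forces in N, time in s.
With the tool pointing down it reaches from about 0.35 to 0.725 m from the base axis. Payload 6 kg.
Tool frame: the origin (TCP) lies midway between the tips of the shut fingers; the grasp point (between the pads) lies 19 mm behind it (grip_point_offset is the distance from the TCP to the grasp point, in m); y points along the fingers, z is the direction in which the jaws open and shut, and the axes are right-handed (so a half turn about y gives the same grasp; the last joint's range is limited). The gripper opens to 85 mm and grips with 20 to 120 N. Pads are 22 mm wide; open, the fingers measure 114 mm over their backs; the gripper's body (76 mm by 85 mm) begins 54 mm behind the grasp point. The pads swing forward as they close: fully open they stand 13 mm farther back than shut.
Start: joints at [1.459, 0.04, 0.085, 0, -1.615, -0.334], TCP at [0.259, 0.541, 0.231] pointing down, gripper open.
Joint ranges: [-2.56, 2.56], [-1.29, 2.01], [-1.08, 1.49], [-3.29, 1.98], [-2.81, -0.18], [-2.99, 2.99]. Speed limits (rad/s): [2.57, 2.57, 3.01, 3.14, 3.14, 3.14].

INTERFACE

Orientations are given as a unit quaternion [x, y, z, w].
In Python, from workcell import * gives the robot as it stands.
- The arm moves only by the tool move_arm, never from a script. Its arguments are lists of equal length, an entry for each row: "delta_pos": the shift along the tool's x, y, z in mm, a list of three; "dr": the turn, a rotation vector about the tool's x, y, z in rad, a list of three; "gripper": the opening in per cent of the stroke, from 0 (shut) to 100 (fully open). A call has exactly 5 rows; each row is the pose to reach, as a shift and turn from the pose measured when the call began, along the tool's axes at that moment; what a row does not reach only later rows make up. A row lasts 1/8 s, in which the tool goes at most 62.5 mm and 10.7 degrees, less where a joint would pass 70% of its speed; a pose out of reach is approached as far as the arm can. A call with a gripper value outside its range is refused whole. The fingers move at their own pace and stop on an object; "force" is the grip in N (left out, the last holds). Time passes only in rows, so rows that repeat a pose let the fingers close, or fill a call up. It gives the time, the measured TCP pose, the force and the opening at its end, in the units of the state.
- get_obs(): the state, without advancing time (a new reading comes with each control period).
- snapshot(name): name is "scene" or "top" or "wrist"; returns a dict with "img" (384x512x3 uint8, red, green, blue), "fovy" (degrees; the focal length in pixels is half the picture's height over the tangent of half this angle, whatever the lens; pixels are square), "cx", "cy" (the principal point, pixels), "k1" (the pictures are not rectified: a ray, as slopes to the right and down, at radius r is drawn at 1 + k1 r^2 times it, then the intrinsics apply), "rvec" (rotation vector, rad) and "tvec" (3), from world to camera coordinates, as OpenCV has them. Camera axes: x right, y down, z forward; pixel columns grow to the right and rows downward; lengths in m; the calibration is good to about 2 mm. A picture is of the moment at which its call begins. There is no depth.
- finish_job(): hands the job in, once; it reports no verdict.
The state is a dict: "time_s": time; "joint_pos": joint angles; "dq": joint speeds; "joint_efforts": joint torques, N m; "eef_pos": TCP position; "eef_rot": TCP orientation; "ft_force": force on the tool from outside, world axes, zero at the start; "moment": the same for the moment, N m; "opening": opening from 0.0 (shut) to 1.0 (fully open).
Only numpy, scipy, OpenCV 4.12 (cv2) and the standard library are available. Lean on these libraries where they do the work, as an engineer would, in place of code of your own. Each camera call takes 0.05 s, during which the arm holds its last target.

TASK

Lay out the wash set on the three cork mats, left and right being as seen from the robot: stand the wide jar on the left-hand mat with the small jar stacked centrally on top of it, lay the comb on the right-hand mat, and lay the nail brush, bristles down, on the mat between them. Centre each on its mat, with brush and comb lying lengthways along theirs; set the jars down without dropping or tipping them, and leave the ladle, the wash bowl and the sand timer where they are.

Things in the scene. Friction and masses are not known exactly. Their poses are not given: they have to be found in the camera images.
- mat_a_top (a point): Mat A. One of three identical cork mats, 130 x 84 x 5 mm, fixed on the shelf (top z = 0), yaw within 0.2 rad of 0. Point: centre of its top face; x axis along its length, z up. Which mat is left, middle or right changes each time: left has the largest world y, right the smallest (at least 75 mm apart in y); they may be nearer or farther in x, with other things among them.
- mat_b_top (a point): Mat B. One of three identical cork mats, 130 x 84 x 5 mm, fixed on the shelf (top z = 0), yaw within 0.2 rad of 0. Point: centre of its top face; x axis along its length, z up. Which mat is left, middle or right changes each time: left has the largest world y, right the smallest (at least 75 mm apart in y); they may be nearer or farther in x, with other things among them.
- mat_c_top (a point): Mat C. One of three identical cork mats, 130 x 84 x 5 mm, fixed on the shelf (top z = 0), yaw within 0.2 rad of 0. Point: centre of its top face; x axis along its length, z up. Which mat is left, middle or right changes each time: left has the largest world y, right the smallest (at least 75 mm apart in y); they may be nearer or farther in x, with other things among them.
- jar_wide_center (a point): Wide lidded jar: upright white ceramic cylinder with a flat, level bamboo lid fixed on it, 60 mm in diameter (lid 54 mm), 62 mm tall in all, about 0.25 kg, standing on the shelf (top at z = 0). Point: its centre, 31 mm above its foot; z axis up. The lid's top is 31 mm above the point.
- jar_small_center (a point): Small lidded jar: same make as the wide one, 46 mm in diameter (lid 40 mm), 50 mm tall in all, about 0.15 kg, standing on the shelf. Point: its centre, 25 mm above its foot; z axis up.
- brush_center (a point): Bamboo nail brush lying bristles down: wooden back 90 mm long with round ends, 38 mm wide, 14 mm thick, over white bristles 80 by 30 mm; 30 mm tall in all, about 70 g, rigid, either end alike. Point: its centre, 15 mm above its underside; the back is from 1 to 15 mm above the point. x axis along its length, z up. It may lie at any yaw.
- comb_center (a point): White plastic comb lying flat: 120 mm long, 28 mm wide over spine and teeth, 8 mm thick, about 30 g, rigid; can be gripped across its width at the middle. Point: its centre, 4 mm above its underside; x axis along its length, z up. It may lie at any yaw.
- ladle: Bystander, leave it: spare sauna ladle lying on the far side of the shelf, steel cup 96 mm in diameter and 35 mm tall, wooden handle reaching 340 mm from the cup's centre along its y axis. Origin: centre of the cup's underside.
- bowl: Bystander, leave it: open wooden wash bowl, 144 mm in diameter at the rim, 65 mm tall, at the left end. Origin: centre of its underside.
- timer: Bystander, leave it: sand timer, a glass between two wooden discs 64 mm in diameter, 100 mm tall, at the right end. Origin: centre of its underside.
There are look-alikes about, which are no part of the job. What is shaped like the part that bears jar_wide_center but black is not meant.

How it is judged:
At the end, for the whole second after the job is handed in: Wide jar upright on the left mat, small jar upright on its lid (axes within 10 mm), brush bristles down on the middle mat, comb flat on the right mat; each within 15 mm of its mat's centre, brush and comb within 0.27 rad of its length; all released and at rest (height (world z) of jar_wide_center between 0.031 and 0.041 m and angle between each of jar_wide_center, jar_small_center, brush_center, comb_center's own z axis and vertical below 0.1 rad and linear speed of each of jar_wide, jar_small, brush, comb below 0.02 m/s and angular speed of each of jar_wide, jar_small, brush, comb below 0.1 rad/s and contact force between each of jar_wide, jar_small, brush, comb and the fingers below 0.05 N and height (world z) of jar_small_center between 0.087 and 0.097 m and height (world z) of brush_center between 0.015 and 0.025 m and height (world z) of comb_center between 0.004 and 0.014 m and horizontal distance between jar_small_center and jar_wide_center below 0.01 m and ((y of mat_a_top in the frame of mat_b_top above 0 m and y of mat_c_top in the frame of mat_b_top below 0 m and horizontal distance between jar_wide_center and mat_a_top below 0.015 m and horizontal distance between brush_center and mat_b_top below 0.015 m and angle between the x axis of brush_center and the x axis of mat_b_top, either way round below 0.27 rad and horizontal distance between comb_center and mat_c_top below 0.015 m and angle between the x axis of comb_center and the x axis of mat_c_top, either way round below 0.27 rad) or (y of mat_a_top in the frame of mat_c_top above 0 m and y of mat_b_top in the frame of mat_c_top below 0 m and horizontal distance between jar_wide_center and mat_a_top below 0.015 m and horizontal distance between brush_center and mat_c_top below 0.015 m and angle between the x axis of brush_center and the x axis of mat_c_top, either way round below 0.27 rad and horizontal distance between comb_center and mat_b_top below 0.015 m and angle between the x axis of comb_center and the x axis of mat_b_top, either way round below 0.27 rad) or (y of mat_b_top in the frame of mat_a_top above 0 m and y of mat_c_top in the frame of mat_a_top below 0 m and horizontal distance between jar_wide_center and mat_b_top below 0.015 m and horizontal distance between brush_center and mat_a_top below 0.015 m and angle between the x axis of brush_center and the x axis of mat_a_top, either way round below 0.27 rad and horizontal distance between comb_center and mat_c_top below 0.015 m and angle between the x axis of comb_center and the x axis of mat_c_top, either way round below 0.27 rad) or (y of mat_b_top in the frame of mat_c_top above 0 m and y of mat_a_top in the frame of mat_c_top below 0 m and horizontal distance between jar_wide_center and mat_b_top below 0.015 m and horizontal distance between brush_center and mat_c_top below 0.015 m and angle between the x axis of brush_center and the x axis of mat_c_top, either way round below 0.27 rad and horizontal distance between comb_center and mat_a_top below 0.015 m and angle between the x axis of comb_center and the x axis of mat_a_top, either way round below 0.27 rad) or (y of mat_c_top in the frame of mat_a_top above 0 m and y of mat_b_top in the frame of mat_a_top below 0 m and horizontal distance between jar_wide_center and mat_c_top below 0.015 m and horizontal distance between brush_center and mat_a_top below 0.015 m and angle between the x axis of brush_center and the x axis of mat_a_top, either way round below 0.27 rad and horizontal distance between comb_center and mat_b_top below 0.015 m and angle between the x axis of comb_center and the x axis of mat_b_top, either way round below 0.27 rad) or (y of mat_c_top in the frame of mat_b_top above 0 m and y of mat_a_top in the frame of mat_b_top below 0 m and horizontal distance between jar_wide_center and mat_c_top below 0.015 m and horizontal distance between brush_center and mat_b_top below 0.015 m and angle between the x axis of brush_center and the x axis of mat_b_top, either way round below 0.27 rad and horizontal distance between comb_center and mat_a_top below 0.015 m and angle between the x axis of comb_center and the x axis of mat_a_top, either way round below 0.27 rad))); the robot touches nothing.
It fails at once if the ladle, the wash bowl or the sand timer is moved by more than 25 mm (distance of any of ladle, bowl, timer from where it was at the start of the episode above 0.025 m).
It fails at once if a jar is tipped over (angle between any of jar_wide_center, jar_small_center's own z axis and vertical above 0.7 rad).
It fails at once if a jar is dropped (falls free by more than about 18 mm) ((contact force between jar_wide and the fingers below 0.01 N and linear speed of jar_wide above 0.6 m/s) or (contact force between jar_small and the fingers below 0.01 N and linear speed of jar_small above 0.6 m/s)).
It also fails if it takes over 106 s, if anything falls off the work surface, if the arm or the gripper's body presses on something with over 40 N, if the wrist force passes 120 N, or if a joint passes its speed limit or range.

## Working session

There is one attempt and no reset: what is moved stays moved. The work goes in short steps, Python scripts to look and compute and a tool call to move; the robot and the scene stay as the last step left them, time stands still between calls to the robot, and variables do not carry over. Pictures are saved under pics/ and viewed, and the job is handed in when it is done.

Besides the shell and the picture viewer there is one more tool, called after ">>>" as a command line: name --argument value ..., lists and objects as JSON in quotes. move_arm: Moves the arm, as the interface text tells. Its arguments: {"type":"object","properties":{"delta_pos":{"type":"array"},"dr":{"type":"array"},"gripper":{"type":"array"},"force":{"type":"number"}},"required":["delta_pos","dr","gripper"]}

```bash
mkdir -p pics; ls; cat > h.py <<'E'
from workcell import *
import numpy as np, cv2
from scipy.spatial.transform import Rotation as R
def snap(cam,name):
    s=snapshot(cam); cv2.imwrite(f'pics/{name}.png',cv2.cvtColor(s['img'],cv2.COLOR_RGB2BGR)); np.save(f'pics/{name}.npy',s,allow_pickle=True); return s
def load(name): return np.load(f'pics/{name}.npy',allow_pickle=True).item()
def K(s):
    f=s['img'].shape[0]/2/np.tan(np.radians(s['fovy'])/2); return np.array([[f,0,s['cx']],[0,f,s['cy']],[0,0,1.]]),np.array([s['k1'],0,0,0,0.])
def ray(s,uv):
    k,d=K(s); p=cv2.undistortPoints(np.array(uv,float).reshape(-1,1,2),k,d).reshape(-1,2)
    Rm=cv2.Rodrigues(np.array(s['rvec'],float))[0]; t=np.array(s['tvec'],float).ravel()
    return -Rm.T@t,(np.c_[p,np.ones(len(p))])@Rm
def toz(s,uv,z):
    c,d=ray(s,uv); return c+d*((z-c[2])/d[:,2])[:,None]
def proj(s,P):
    k,d=K(s); return cv2.projectPoints(np.array(P,float).reshape(-1,1,3),np.array(s['rvec'],float),np.array(s['tvec'],float),k,d)[0].reshape(-1,2)
E
python3 - <<'E'
from h import *
for c in ('scene','top','wrist'):
    s=snap(c,c+'0'); print(c,s['fovy'],s['cx'],s['cy'],s['k1'],ray(s,[[256,192]]))
o=get_obs(); print(o)
print(R.from_quat(o['eef_rot']).as_matrix())
E
```

```text
pics
scene 50.67303405950688 260.5136211897733 193.14136823923593 -0.12333053558588399 (array([1.02849417, 0.42975355, 0.95937512]), array([[-0.37808993, -0.39638568, -0.83669482]]))
top 57.41420983293667 254.26124899176565 192.59491937272838 -0.0692714622323016 (array([0.42840567, 0.00269054, 1.13128749]), array([[ 0.14958218,  0.00322505, -0.98875793]]))
wrist 71.47114412933577 258.39421682725805 188.56067507445323 -0.035258208723463205 (array([0.33293195, 0.50664559, 0.37315579]), array([[-0.29334515,  0.14939555, -0.94439198]]))
{'time_s': 0.15, 'joint_pos': array([ 1.45867383e+00,  4.07120690e-02,  8.40696227e-02, -3.53270022e-04,
       -1.61549792e+00, -3.33680723e-01]), 'dq': array([ 0.00106613, -0.0015631 ,  0.00407222,  0.00135823, -0.00157414,
        0.00028976]), 'joint_efforts': array([-2.03361233e-03, -3.68616700e+01,  3.47694540e+01,  6.93648666e+00,
       -4.32819477e-03, -1.04365157e-07]), 'eef_pos': array([0.25855072, 0.54116435, 0.23049948]), 'eef_rot': array([-0.15623641, -0.68912802,  0.69010017,  0.15637937]), 'ft_force': array([0.6844448 , 0.24312409, 0.926481  ]), 'moment': array([-0.03318159, -0.04463921,  0.03077522]), 'opening': 0.9974828136256781}
[[-9.02271351e-01 -5.01083240e-04 -4.31168364e-01]
 [ 4.31168642e-01 -1.29611849e-03 -9.02270427e-01]
 [-1.06732699e-04 -9.99999034e-01  1.38550196e-03]]
```

View pics/scene0.png

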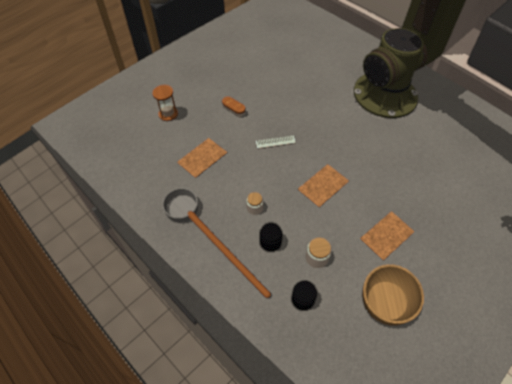

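View pics/top0.png

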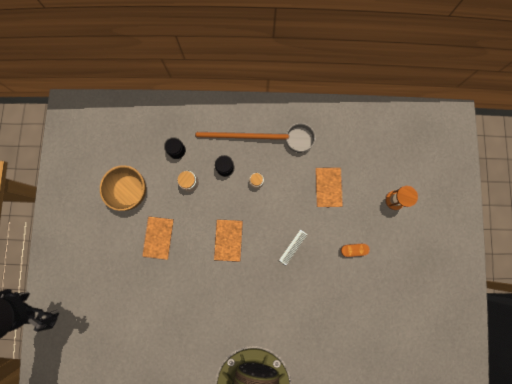

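View pics/wrist0.png

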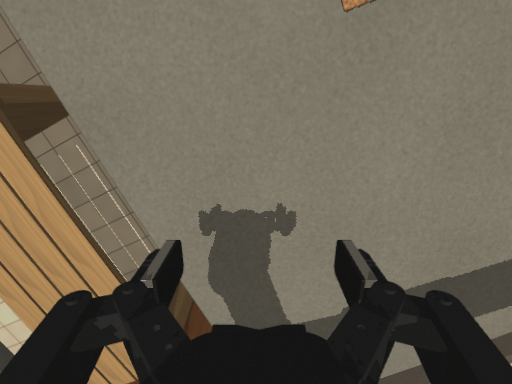

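Top view (up = +x, left = +y). The mats are at px (158,238) left, (228,240) middle and (329,187) right. The comb is at (293,247), the brush at (355,250), and the timer, bowl and ladle are at (402,197), (123,189) and (300,139).

Candidates for the wide jar: white at (187,181), black at (175,148) and black at (224,165); the black ones are excluded. The only white jar for the small one is at (257,180). I'll check this choice in a close crop.

```bash
python3 - <<'E'
from h import *
t=load('top0');s=load('scene0')
a=cv2.resize(t['img'][120:280,140:380],None,fx=3.3,fy=3.3,interpolation=cv2.INTER_CUBIC)
cv2.imwrite('pics/crop_t.png',a[:,:,::-1])
b=cv2.resize(s['img'][85:320,170:370],None,fx=2.5,fy=2.5,interpolation=cv2.INTER_CUBIC)
cv2.imwrite('pics/crop_s.png',b[:,:,::-1])
for p in [(187,181),(257,180),(355,250),(293,247),(158,238),(329,187)]: print(p,t['img'][p[1],p[0]],cv2.cvtColor(t['img'],cv2.COLOR_RGB2HSV)[p[1],p[0]])
E
```

```text
(187, 181) [212 152  81] [ 16 158 212]
(257, 180) [213 152  81] [ 16 158 213]
(355, 250) [195 109  43] [ 13 199 195]
(293, 247) [150 146 133] [ 23  29 150]
(158, 238) [206 133  69] [ 14 170 206]
(329, 187) [208 134  70] [ 14 169 208]
```

View pics/crop_t.png

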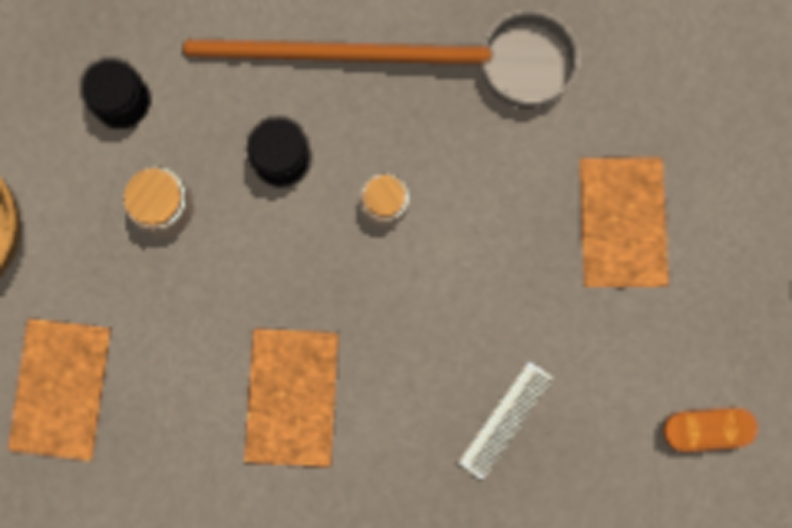

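View pics/crop_s.png

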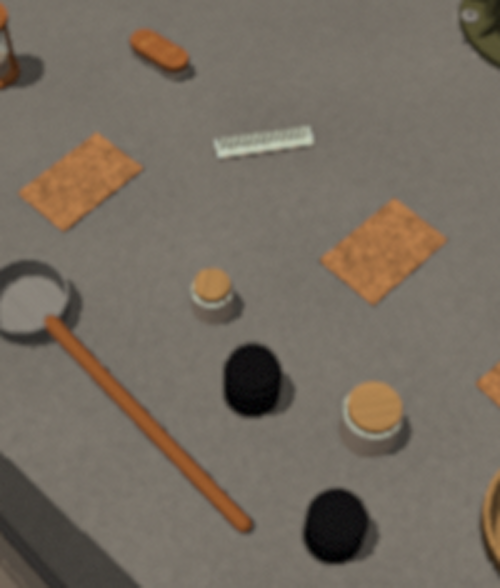

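The crops confirm the choice: white jar with the larger bamboo lid at top px (187,181), the small one at (257,180), brush wood side up, comb flat. Now measuring.

```bash
cat >> h.py <<'E'
def meas(s,c,z,kind,win=34,white=False,lo=(8,120,150),hi=(20,255,255)):
    """centroid/rect in world plane z near pixel c"""
    hsv=cv2.cvtColor(s['img'],cv2.COLOR_RGB2HSV)
    m=cv2.inRange(hsv,(0,0,135) if white else lo,(179,60,255) if white else hi)
    b=np.zeros_like(m); u,v=map(int,c); b[max(0,v-win):v+win,max(0,u-win):u+win]=255
    m=cv2.morphologyEx(m&b,cv2.MORPH_CLOSE,np.ones((3,3)))
    cs=[q for q in cv2.findContours(m,cv2.RETR_EXTERNAL,cv2.CHAIN_APPROX_NONE)[0] if cv2.contourArea(q)>20]
    q=min(cs,key=lambda q:abs(cv2.pointPolygonTest(q,(float(u),float(v)),True))*(cv2.pointPolygonTest(q,(float(u),float(v)),True)<0)-1e-3*cv2.contourArea(q))
    W=toz(s,q.reshape(-1,2),z)
    (cx,cy),(w,h),a=cv2.minAreaRect((W[:,:2]*1000).astype(np.float32))
    yaw=np.radians(a) + (0 if w>=h else np.pi/2); yaw=(yaw+np.pi/2)%np.pi-np.pi/2
    print(kind,'c',round(cx,1),round(cy,1),'size',round(max(w,h)),round(min(w,h)),'yaw',round(yaw,3)); return cx,cy,yaw
E
python3 - <<'E'
from h import *
t=load('top0');s=load('scene0')
meas(t,(158,238),.005,'matL');meas(t,(228,240),.005,'matM');meas(t,(329,187),.005,'matR')
meas(t,(187,181),.062,'wide');meas(t,(257,180),.05,'small',lo=(8,130,150))
meas(t,(355,250),.03,'brush',lo=(5,150,130));meas(t,(293,247),.008,'comb',white=True)
print('scene')
meas(s,(387,235),.005,'matL');meas(s,(323,185),.005,'matM');meas(s,(202,157),.005,'matR')
meas(s,(319,247),.062,'wide',lo=(8,130,140));meas(s,(255,199),.05,'small',lo=(8,130,140))
meas(s,(233,104),.03,'brush',lo=(5,150,110));meas(s,(276,142),.008,'comb',white=True)
for n,p in [('tim',(408,196))]: print(toz(t,[p],.1))
print('bowl',toz(t,[(123,189)],.06),'black',toz(t,[(175,146),(224,162)],.062))
E
```

```text
matL c 442.4 318.6 size 130 83 yaw -0.08
matM c 441.7 91.2 size 129 83 yaw -0.024
matR c 622.4 -230.1 size 126 84 yaw 0.03
wide c 625.0 225.2 size 51 50 yaw 0.062
small c 634.9 7.4 size 35 31 yaw 0.028
brush c 421.4 -307.7 size 84 36 yaw -1.452
comb c 427.8 -115.8 size 216 211 yaw -1.544
scene
matL c 442.9 320.7 size 127 81 yaw -0.082
matM c 442.7 94.0 size 127 80 yaw -0.023
matR c 624.1 -227.8 size 127 80 yaw 0.034
wide c 626.0 229.0 size 47 46 yaw -0.787
small c 635.9 11.8 size 31 29 yaw 0.79
brush c 425.0 -303.5 size 84 35 yaw -1.493
comb c 426.8 -112.7 size 124 31 yaw -0.594
[[ 0.58516834 -0.45106649  0.1       ]]
bowl [[0.58825531 0.42253753 0.06      ]] black [[0.73014016 0.26653152 0.062     ]
 [0.68225494 0.10892485 0.062     ]]
```

```bash
cat >> h.py <<'E'
def plan(x,y,z,psi):
    o=get_obs(); p=np.array(o['eef_pos']); r=R.from_quat(o['eef_rot'])
    tgt=R.from_matrix(np.array([[np.cos(psi),0,-np.sin(psi)],[np.sin(psi),0,np.cos(psi)],[0,-1,0]]).astype(float)) if False else None
    X=np.array([np.cos(psi),np.sin(psi),0]);Y=np.array([0,0,-1.]);Z=np.cross(X,Y)
    tgt=R.from_matrix(np.c_[X,Y,Z])
    d=r.inv().apply(np.array([x,y,z])/1000-p)*1000; dr=(r.inv()*tgt).as_rotvec()
    m=r.as_matrix(); print('t',round(o['time_s'],2),'at',np.round(p*1000,1),'psi',round(np.arctan2(m[1,0],m[0,0]),3),'open',round(o['opening'],3),'F',np.round(o['ft_force'],1))
    print('delta',np.round(d,1),'dr',np.round(dr,3))
E
python3 -c "
from h import *
plan(625.5,227,180,3.14)"
```

```text
t 0.15 at [258.6 541.2 230.5] psi 2.696 open 0.997 F [0.7 0.2 0.9]
delta [-466.5   50.7  125.2] dr [-0.001 -0.444  0.   ]
```

>>> move_arm --delta_pos '[[-60,0,16],[-120,5,32],[-180,15,48],[-240,25,64],[-300,33,80]]' --dr '[[0,-0.1,0],[0,-0.2,0],[0,-0.3,0],[0,-0.4,0],[0,-0.444,0]]' --gripper '[100,100,100,100,100]'

```text
time_s: 0.78
eef_pos: [0.4951, 0.3386, 0.1972]
eef_rot: [0.001, -0.707, 0.708, 0.0]
ft_force: [0.2, -0.0, 0.8]
opening: 0.996
```

```bash
python3 -c "
from h import *
plan(625.5,227,180,3.14)"
```

```text
t 0.78 at [495.1 338.6 197.2] psi -3.141 open 0.996 F [ 0.2 -0.   0.8]
delta [-130.3   17.2  111.7] dr [-0.001  0.002  0.001]
```

>>> move_arm --delta_pos '[[-45,5,38],[-90,12,77],[-130,17,112],[-130,17,112],[-130,17,112]]' --dr '[[0,0,0],[0,0,0],[0,0,0],[0,0,0],[0,0,0]]' --gripper '[100,100,100,100,100]'

```text
time_s: 1.4
eef_pos: [0.6251, 0.2265, 0.1797]
eef_rot: [0.001, -0.706, 0.708, 0.001]
ft_force: [-0.4, 0.5, -0.1]
opening: 0.999
```

```bash
python3 -c "
from h import *
plan(625.5,227,12,3.14)
w=snap('wrist','w1');print(proj(w,[[.6255,.227,.062],[.63,.227,.0]]))"
```

```text
t 1.4 at [625.1 226.5 179.7] psi -3.142 open 0.999 F [-0.4  0.5 -0.1]
delta [ -0.7 167.7  -0.7] dr [-0.002  0.002  0.002]
[[258.40123467 183.66703716]
 [258.3523238  165.13132744]]
```

View pics/w1.png

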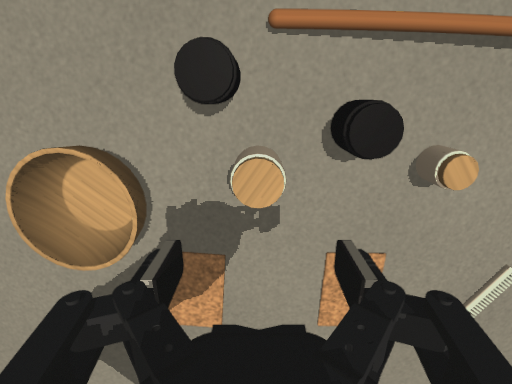

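The wrist picture shows the wide jar's lid at (258,181), within 3 px of the prediction (258,184). The small jar's lid is at (460,171). Refining both from this view, then going down.

```bash
python3 -c "
from h import *
w=load('w1')
meas(w,(258,181),.062,'wide',lo=(8,100,120));meas(w,(460,171),.05,'small',lo=(8,100,120))"
```

```text
wide c 626.0 227.9 size 52 52 yaw -0.0
small c 634.3 9.3 size 38 38 yaw 0.915
```

>>> move_arm --delta_pos '[[0,60,0],[0,110,0],[0,145,0],[0,166,0],[0,166,0]]' --dr '[[0,0,0],[0,0,0],[0,0,0],[0,0,0],[0,0,0]]' --gripper '[100,100,100,100,100]' --force 30

```text
time_s: 2.08
eef_pos: [0.6237, 0.2273, 0.0132]
eef_rot: [0.002, -0.706, 0.708, 0.0]
ft_force: [0.1, -0.5, 0.5]
opening: 1.002
```

>>> move_arm --delta_pos '[[-2,0,0],[-2,0,0],[-2,0,0],[-2,0,0],[-2,0,0]]' --dr '[[0,0,0],[0,0,0],[0,0,0],[0,0,0],[0,0,0]]' --gripper '[100,60,60,60,60]' --force 30

```text
time_s: 2.7
eef_pos: [0.6265, 0.2275, 0.0149]
eef_rot: [0.001, -0.707, 0.708, -0.001]
ft_force: [-0.8, -0.5, 5.1]
opening: 0.686
```

>>> move_arm --delta_pos '[[0,0,0],[0,0,0],[0,0,0],[0,-2,0],[0,-6,0]]' --dr '[[0,0,0],[0,0,0],[0,0,0],[0,0,0],[0,0,0]]' --gripper '[40,40,40,40,40]' --force 30

```text
time_s: 3.32
eef_pos: [0.6258, 0.2273, 0.0198]
eef_rot: [0.002, -0.706, 0.708, 0.0]
ft_force: [0.1, 0.5, -2.6]
opening: 0.689
```

```bash
python3 -c "
from h import *
plan(625,227,110,3.14)"
```

```text
t 3.33 at [625.8 227.3  19.8] psi -3.139 open 0.689 F [ 0.1  0.5 -2.6]
delta [  1.  -90.2   0.5] dr [-0.002  0.004  0.003]
```

>>> move_arm --delta_pos '[[0,-25,0],[0,-60,0],[0,-90,0],[30,-90,-15],[65,-90,-33]]' --dr '[[0,0,0],[0,0,0],[0,0,0],[0,0,0],[0,0,0]]' --gripper '[40,40,40,40,40]'

```text
time_s: 3.95
eef_pos: [0.5602, 0.2604, 0.1097]
eef_rot: [0.001, -0.706, 0.708, 0.001]
ft_force: [-0.0, 1.3, -2.9]
opening: 0.689
```

```bash
python3 -c "
from h import *
plan(442.7,319.6,110,3.14)"
```

```text
t 3.95 at [560.2 260.4 109.7] psi -3.141 open 0.689 F [-0.   1.3 -2.9]
delta [ 1.175e+02 -1.000e-01 -5.930e+01] dr [-0.002  0.002  0.003]
```

>>> move_arm --delta_pos '[[40,0,-20],[80,0,-40],[105,0,-53],[117,0,-59],[117.5,0,-59.5]]' --dr '[[0,0,0],[0,0,0],[0,0,0],[0,0,0],[0,0,0]]' --gripper '[40,40,40,40,40]'

```text
time_s: 4.58
eef_pos: [0.4423, 0.3201, 0.1101]
eef_rot: [0.002, -0.706, 0.708, 0.0]
ft_force: [0.3, -0.2, -3.3]
opening: 0.694
```

```bash
python3 -c "
from h import *
w=snap('wrist','w2');plan(442.7,319.6,21,3.1416)"
```

```text
t 4.62 at [442.8 319.8 110. ] psi -3.14 open 0.692 F [-0.  -0.  -2.7]
delta [-0.2 89.  -0. ] dr [-0.002  0.001  0.003]
```

View pics/w2.png

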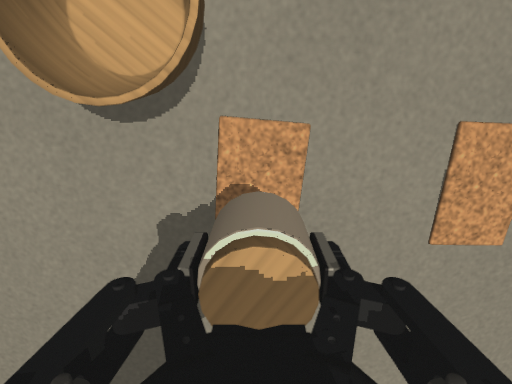

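The jar is held upright above the left mat. I'll check the mat's far corners (221,117) and (309,124) against the estimate.

```bash
python3 -c "
from h import *
w=load('w2')
P=toz(w,[(221,117),(310,124)],.005)*1000;print(P)
a=-.081;d=np.array([np.cos(a),np.sin(a)]);print('mid minus 65 along',P[:,:2].mean(0)-65*d)
Q=toz(w,[(461,122),(429,243),(502,245)],.005)*1000;print(Q)"
```

```text
[[509.52862165 354.28678027   5.        ]
 [503.53349857 273.73344188   5.        ]]
mid minus 65 along [441.74417605 319.26935569]
[[506.76783194 133.38093271   5.        ]
 [380.31050033 137.61574103   5.        ]
 [376.77362041  53.68898797   5.        ]]
```

>>> move_arm --delta_pos '[[0,40,0],[0,70,0],[0,82,0],[0,86,0],[0,88,0]]' --dr '[[0,0,0],[0,0,0],[0,0,0],[0,0,0],[0,0,0]]' --gripper '[40,40,40,40,40]'

```text
time_s: 5.25
eef_pos: [0.4433, 0.32, 0.0231]
eef_rot: [0.001, -0.707, 0.708, 0.0]
ft_force: [-0.6, 0.1, -2.3]
opening: 0.689
```

```bash
python3 -c "
from h import *
plan(442.7,319.6,20,3.1416)"
```

```text
t 5.25 at [443.3 320.   23.1] psi -3.141 open 0.689 F [-0.6  0.1 -2.3]
delta [0.6 3.1 0.4] dr [-0.001  0.001  0.002]
```

>>> move_arm --delta_pos '[[0,1,0],[0,2,0],[0,3,0],[0,4,0],[0,4,0]]' --dr '[[0,0,0],[0,0,0],[0,0,0],[0,0,0],[0,0,0]]' --gripper '[40,40,40,40,40]'

```text
time_s: 5.88
eef_pos: [0.4434, 0.3201, 0.0199]
eef_rot: [0.001, -0.707, 0.707, -0.0]
ft_force: [-4.4, -1.2, 5.1]
opening: 0.685
```

>>> move_arm --delta_pos '[[0,0,0],[0,0,0],[0,0,0],[0,0,0],[0,0,0]]' --dr '[[0,0,0],[0,0,0],[0,0,0],[0,0,0],[0,0,0]]' --gripper '[75,85,95,100,100]'

```text
time_s: 6.5
eef_pos: [0.4434, 0.3201, 0.0199]
eef_rot: [0.001, -0.707, 0.707, -0.0]
ft_force: [0.0, 0.3, 0.1]
opening: 0.999
```

>>> move_arm --delta_pos '[[0,-30,0],[0,-70,0],[0,-110,0],[0,-150,0],[0,-160,0]]' --dr '[[0,0,0],[0,0,0],[0,0,0],[0,0,0],[0,0,0]]' --gripper '[100,100,100,100,100]'

```text
time_s: 7.12
eef_pos: [0.4445, 0.321, 0.1834]
eef_rot: [0.0, 0.708, -0.706, 0.001]
ft_force: [-0.4, 0.2, -1.0]
opening: 1.0
```

```bash
python3 -c "
from h import *
t=snap('top','t2');s=snap('scene','s2')
p=proj(t,[[.443,.3198,.067]])[0];meas(t,p,.067,'wide',win=16);print(p)
p=proj(s,[[.443,.3198,.067]])[0];meas(s,p,.067,'wide',win=16,lo=(8,100,120));print(p)
plan(635,9.5,160,3.1416)
im=np.hstack([cv2.resize(t['img'][180:290,110:250],(400,314)),cv2.resize(s['img'][160:300,320:500],(400,314))]);cv2.imwrite('pics/c2.png',im[:,:,::-1])"
```

```text
wide c 416.7 319.3 size 48 33 yaw -1.536
[151.4209274 236.7676421]
wide c 450.8 317.3 size 82 72 yaw -0.791
[393.45587477 222.96118722]
t 7.22 at [443.9 320.7 180.9] psi -3.14 open 0.999 F [ 0.1  0.  -1. ]
delta [-190.7   20.7  311.5] dr [ 0.001  0.001 -0.   ]
```

View pics/c2.png

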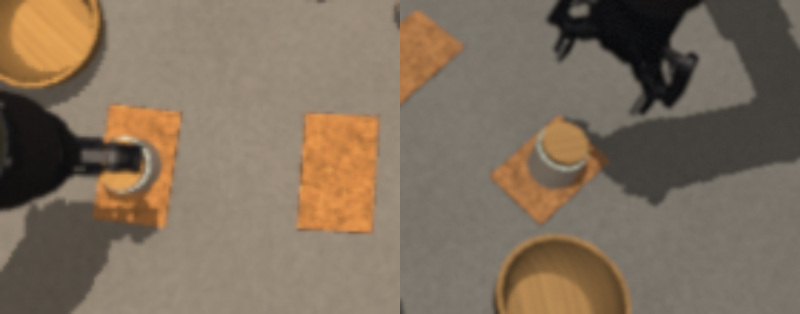

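The wide jar stands upright on the left mat. On to the small jar.

>>> move_arm --delta_pos '[[-30,0,50],[-60,0,100],[-90,0,155],[-120,5,205],[-150,10,255]]' --dr '[[0,0,0],[0,0,0],[0,0,0],[0,0,0],[0,0,0]]' --gripper '[100,100,100,100,100]'

```text
time_s: 7.85
eef_pos: [0.5943, 0.0641, 0.1687]
eef_rot: [-0.001, 0.707, -0.707, -0.0]
ft_force: [0.9, 0.9, 0.2]
opening: 1.003
```

```bash
python3 -c "
from h import *
plan(635,9.5,160,3.1416)"
```

```text
t 7.85 at [594.3  64.1 168.7] psi -3.14 open 1.003 F [0.9 0.9 0.2]
delta [-40.7   8.6  54.6] dr [0.    0.001 0.002]
```

>>> move_arm --delta_pos '[[-22,4,30],[-38,8,50],[-41,9,54.5],[-41,9,54.5],[-41,9,54.5]]' --dr '[[0,0,0],[0,0,0],[0,0,0],[0,0,0],[0,0,0]]' --gripper '[100,100,100,100,100]'

```text
time_s: 8.48
eef_pos: [0.635, 0.0105, 0.1596]
eef_rot: [-0.002, 0.707, -0.707, 0.0]
ft_force: [0.1, -0.6, 0.2]
opening: 1.0
```

```bash
python3 -c "
from h import *
w=snap('wrist','w3');p=proj(w,[[.635,.0095,.05]])[0];print(p)
meas(w,p,.05,'small',win=40,lo=(8,100,120))
plan(635,9.5,9,3.1416)"
```

```text
[260.05230929 186.47521608]
small c 634.5 8.6 size 39 38 yaw 0.003
t 8.53 at [635.1  10.5 159.8] psi -3.139 open 1.003 F [-0.9  0.4 -0.2]
delta [ -0.2 150.8   1.1] dr [0.001 0.003 0.002]
```

View pics/w3.png

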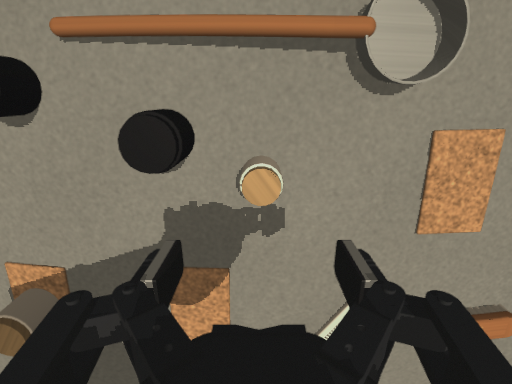

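The small jar's lid is at (261,186) as expected, with clear space around it. Descending.

>>> move_arm --delta_pos '[[0,55,1],[0,105,1],[0,135,1.5],[-0.5,150,1.5],[-0.5,150,1.5]]' --dr '[[0,0,0],[0,0,0],[0,0,0],[0,0,0],[0,0,0]]' --gripper '[100,100,100,100,100]'

```text
time_s: 9.15
eef_pos: [0.635, 0.0094, 0.0097]
eef_rot: [-0.002, 0.707, -0.707, 0.0]
ft_force: [0.4, -0.6, 0.8]
opening: 0.999
```

```bash
python3 -c "
from h import *
plan(635,9.0,9,3.1416)"
```

```text
t 9.15 at [635.    9.4   9.7] psi -3.138 open 0.999 F [ 0.4 -0.6  0.8]
delta [0.  0.7 0.4] dr [0.    0.003 0.003]
```

>>> move_arm --delta_pos '[[0,0,0],[0,0,0],[0,0,0],[0,0,0],[0,0,0]]' --dr '[[0,0,0],[0,0,0],[0,0,0],[0,0,0],[0,0,0]]' --gripper '[70,60,50,45,40]' --force 30

```text
time_s: 9.78
eef_pos: [0.636, 0.0095, 0.0113]
eef_rot: [-0.001, 0.707, -0.707, 0.001]
ft_force: [-0.8, 0.8, 6.3]
opening: 0.527
```

>>> move_arm --delta_pos '[[0,0,0],[0,0,0],[0,0,0],[0,-3,0],[0,-10,0]]' --dr '[[0,0,0],[0,0,0],[0,0,0],[0,0,0],[0,0,0]]' --gripper '[30,30,30,30,30]' --force 30

```text
time_s: 10.4
eef_pos: [0.6354, 0.0094, 0.0207]
eef_rot: [-0.002, 0.707, -0.707, 0.001]
ft_force: [0.3, -1.2, -1.5]
opening: 0.525
```

```bash
python3 -c "
from h import *
plan(443.4,320.1,150,3.1416)"
```

```text
t 10.4 at [635.4   9.4  20.7] psi -3.138 open 0.525 F [ 0.3 -1.2 -1.5]
delta [ 191.2 -128.9 -311.4] dr [0.    0.003 0.002]
```

>>> move_arm --delta_pos '[[0,-50,0],[0,-100,0],[20,-129,-30],[50,-129,-80],[80,-129,-130]]' --dr '[[0,0,0],[0,0,0],[0,0,0],[0,0,0],[0,0,0]]' --gripper '[30,30,30,30,30]'

```text
time_s: 11.02
eef_pos: [0.5543, 0.1402, 0.1506]
eef_rot: [-0.001, 0.707, -0.707, 0.0]
ft_force: [0.5, 1.3, -1.2]
opening: 0.525
```

```bash
python3 -c "
from h import *
plan(443.4,320.1,150,3.1416)"
```

```text
t 11.03 at [554.3 140.2 150.6] psi -3.139 open 0.525 F [ 0.5  1.3 -1.2]
delta [ 110.5    0.8 -180.2] dr [0.001 0.002 0.001]
```

>>> move_arm --delta_pos '[[30,0,-50],[60,0,-98],[88,0,-143],[105,0,-171],[110.5,0,-180]]' --dr '[[0,0,0],[0,0,0],[0,0,0],[0,0,0],[0,0,0]]' --gripper '[30,30,30,30,30]'

```text
time_s: 11.65
eef_pos: [0.4424, 0.3213, 0.1512]
eef_rot: [-0.002, 0.708, -0.707, 0.001]
ft_force: [0.4, -0.2, -1.5]
opening: 0.527
```

```bash
python3 -c "
from h import *
plan(443.4,320.1,84,3.1416)
w=snap('wrist','w4')"
```

```text
t 11.65 at [442.4 321.3 151.2] psi -3.137 open 0.527 F [ 0.4 -0.2 -1.5]
delta [-1.  67.2  1.3] dr [0.001 0.005 0.001]
```

View pics/w4.png

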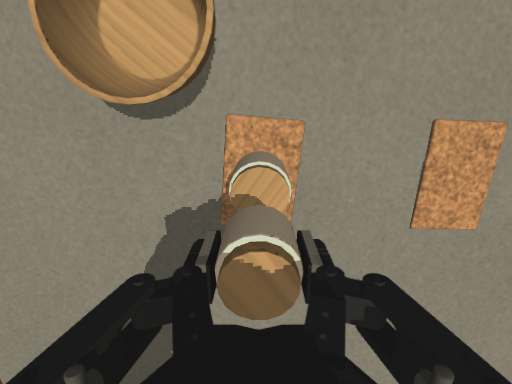

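```bash
python3 -c "
from h import *
w=load('w4')
x,y=.4434,.3201
print(proj(w,[[x,y-.03,.061],[x,y+.03,.061],[x+.027,y,.067],[x,y,.067]]))
c=cv2.resize(w['img'][140:330,180:340],None,fx=3,fy=3);cv2.imwrite('pics/c4.png',c[:,:,::-1])"
```

```text
[[292.93866936 192.29103064]
 [228.0628678  191.96818373]
 [260.75788932 165.14652073]
 [260.53811148 194.32534219]]
```

View pics/c4.png

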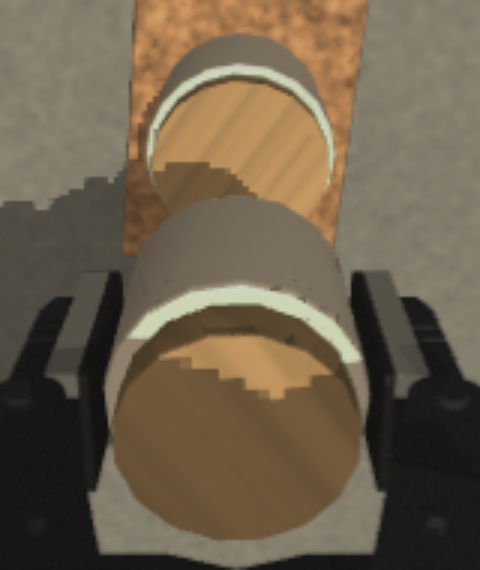

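The wide jar's lid lies within 2 px of where I expect it (rim at row 167, columns 229 to 292). Lowering.

>>> move_arm --delta_pos '[[-1,25,1.3],[-1,48,1.3],[-1,60,1.3],[-1,66,1.3],[-1,67,1.3]]' --dr '[[0,0,0],[0,0,0],[0,0,0],[0,0,0],[0,0,0]]' --gripper '[30,30,30,30,30]'

```text
time_s: 12.32
eef_pos: [0.4438, 0.32, 0.0844]
eef_rot: [-0.002, 0.708, -0.707, 0.001]
ft_force: [0.1, -0.2, -1.2]
opening: 0.53
```

```bash
python3 -c "
from h import *
plan(443.4,320.1,78,3.1416)"
```

```text
t 12.32 at [443.8 320.   84.4] psi -3.138 open 0.53 F [ 0.1 -0.2 -1.2]
delta [ 0.4  6.4 -0.1] dr [0.001 0.004 0.001]
```

>>> move_arm --delta_pos '[[0,3,0],[0,5,0],[0,6,0],[0,6.5,0],[0,7,0]]' --dr '[[0,0,0],[0,0,0],[0,0,0],[0,0,0],[0,0,0]]' --gripper '[30,30,30,30,30]'

```text
time_s: 12.95
eef_pos: [0.444, 0.3201, 0.0783]
eef_rot: [-0.001, 0.708, -0.707, 0.001]
ft_force: [-3.0, -1.1, 6.7]
opening: 0.526
```

Contact at 78.3 mm, as expected. Releasing.

>>> move_arm --delta_pos '[[0,0,0],[0,0,0],[0,0,0],[0,0,0],[0,0,0]]' --dr '[[0,0,0],[0,0,0],[0,0,0],[0,0,0],[0,0,0]]' --gripper '[58,66,76,88,100]'

```text
time_s: 13.58
eef_pos: [0.444, 0.32, 0.0783]
eef_rot: [-0.001, 0.708, -0.707, 0.001]
ft_force: [0.2, 0.3, 0.1]
opening: 0.998
```

>>> move_arm --delta_pos '[[0,-20,0],[0,-55,0],[0,-100,0],[0,-125,0],[0,-130,0]]' --dr '[[0,0,0],[0,0,0],[0,0,0],[0,0,0],[0,0,0]]' --gripper '[100,100,100,100,100]'

```text
time_s: 14.2
eef_pos: [0.4445, 0.3204, 0.2104]
eef_rot: [-0.001, 0.709, -0.706, 0.002]
ft_force: [-0.1, -1.1, -0.3]
opening: 1.004
```

```bash
python3 -c "
from h import *
w=snap('wrist','w5');s=snap('scene','s5')
plan(423,-305.6,150,1.67)
im=np.hstack([cv2.resize(w['img'][130:384,130:385],(400,400)),cv2.resize(s['img'][150:290,320:460],(400,400))]);cv2.imwrite('pics/c5.png',im[:,:,::-1])"
```

```text
t 14.3 at [443.9 319.9 208. ] psi -3.138 open 0.998 F [ 0.2  0.2 -0.3]
delta [ 23.3  56.9 625.6] dr [1.000e-03 1.476e+00 1.000e-03]
```

View pics/c5.png

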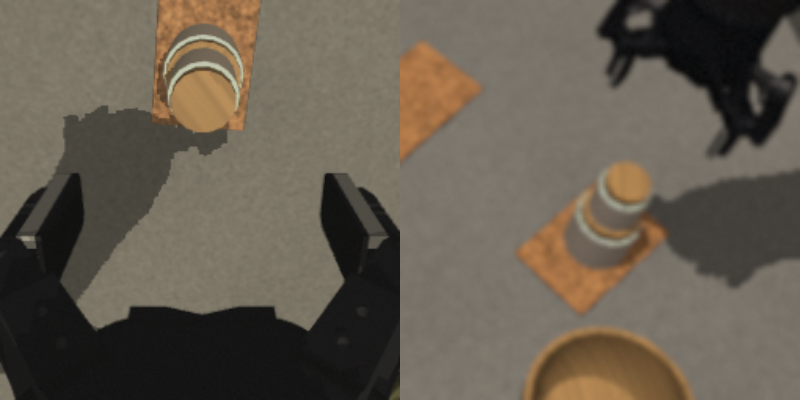

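The small jar stands centred on the wide jar. Next, the brush.

>>> move_arm --delta_pos '[[2,5,62],[5,10,124],[8,15,186],[10,20,248],[12,25,310]]' --dr '[[0,0.15,0],[0,0.3,0],[0,0.45,0],[0,0.6,0],[0,0.75,0]]' --gripper '[100,100,100,100,100]'

```text
time_s: 14.92
eef_pos: [0.4321, 0.0081, 0.1807]
eef_rot: [0.258, 0.658, -0.658, -0.26]
ft_force: [1.8, -0.7, 0.3]
opening: 1.001
```

```bash
python3 -c "
from h import *
plan(423,-305.6,160,1.67)"
```

```text
t 14.93 at [432.1   8.1 180.7] psi 2.391 open 1.001 F [ 1.8 -0.7  0.3]
delta [-207.3   20.2  235.7] dr [-0.001  0.721  0.002]
```

>>> move_arm --delta_pos '[[-40,4,46],[-80,8,92],[-120,12,138],[-160,16,184],[-200,20,228]]' --dr '[[0,0.15,0],[0,0.3,0],[0,0.45,0],[0,0.6,0],[0,0.72,0]]' --gripper '[100,100,100,100,100]'

```text
time_s: 15.55
eef_pos: [0.4218, -0.2968, 0.1584]
eef_rot: [-0.474, -0.523, 0.524, 0.477]
ft_force: [1.1, 1.5, 0.5]
opening: 1.001
```

```bash
python3 -c "
from h import *
plan(423,-305.6,160,1.67)
w=snap('wrist','w6');p=proj(w,[[.423,-.3056,.03]])[0];print(p)
meas(w,p,.03,'brush',win=80,lo=(5,130,80))
t=snap('top','t6');p=proj(t,[[.427,-.114,.008]])[0]
meas(t,p,.008,'comb',win=24,white=True)"
```

```text
t 15.55 at [ 421.8 -296.8  158.4] psi 1.667 open 1.001 F [1.1 1.5 0.5]
delta [-8.8 -1.6 -0.3] dr [-0.003 -0.003  0.003]
[258.59223034 171.46442236]
brush c 421.5 -310.0 size 87 36 yaw -1.493
comb c 440.1 -64.8 size 126 57 yaw 0.024
```

View pics/w6.png

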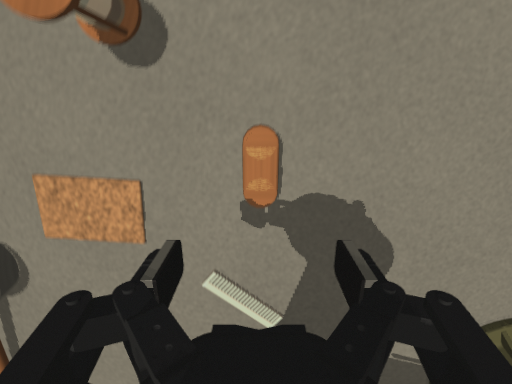

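The brush sits at (261,165), aligned with the jaws. The arm may still have been settling, so I'll measure once more.

```bash
python3 -c "
from h import *
w=snap('wrist','w7');p=proj(w,[[.423,-.3056,.03]])[0];print(p)
meas(w,p,.03,'brush',win=60,lo=(5,130,80))
plan(422.5,-307,8,1.66)"
```

```text
[256.57915985 173.63841233]
brush c 422.0 -308.0 size 87 37 yaw -1.47
t 15.7 at [ 421.  -297.   157.3] psi 1.666 open 1.0 F [ 1.   0.6 -0.7]
delta [-10.6 149.2  -1.4] dr [-0.006  0.006  0.004]
```

>>> move_arm --delta_pos '[[-6,40,-1],[-11,90,-1.5],[-11,130,-1.5],[-11,151,-1.5],[-11,151,-1.5]]' --dr '[[0,0,0],[0,0,0],[0,0.005,0],[0,0.005,0],[0,0.005,0]]' --gripper '[100,100,100,100,100]'

```text
time_s: 16.32
eef_pos: [0.421, -0.3058, 0.0037]
eef_rot: [-0.472, -0.521, 0.524, 0.481]
ft_force: [0.4, -0.2, 1.1]
opening: 1.001
```

```bash
python3 -c "
from h import *
plan(422.5,-307,6,1.66)"
```

```text
t 16.32 at [ 421.  -305.8    3.7] psi 1.663 open 1.001 F [ 0.4 -0.2  1.1]
delta [-1.4 -2.3 -1.3] dr [-0.011  0.003  0.006]
```

>>> move_arm --delta_pos '[[-1.5,-2,-1],[-1.5,-2,-1],[-1.5,-2,-1],[-1.5,-2,-1],[-1.5,-2,-1]]' --dr '[[-0.01,0,0.005],[-0.01,0,0.005],[-0.01,0,0.005],[-0.01,0,0.005],[-0.01,0,0.005]]' --gripper '[100,70,50,40,30]' --force 25

```text
time_s: 16.95
eef_pos: [0.4225, -0.3074, 0.0063]
eef_rot: [0.476, 0.523, -0.522, -0.477]
ft_force: [-0.6, 0.6, 3.9]
opening: 0.441
```

>>> move_arm --delta_pos '[[0,0,0],[0,0,0],[0,0,0],[0,0,0],[0,-6,0]]' --dr '[[0,0,0],[0,0,0],[0,0,0],[0,0,0],[0,0,0]]' --gripper '[25,25,25,25,25]'

```text
time_s: 17.58
eef_pos: [0.4219, -0.3071, 0.0116]
eef_rot: [-0.476, -0.522, 0.522, 0.477]
ft_force: [0.2, -0.0, -0.9]
opening: 0.437
```

```bash
python3 -c "
from h import *
plan(442.4,93,100,3.118)"
```

```text
t 17.57 at [ 421.9 -307.1   11.6] psi 1.663 open 0.437 F [ 0.2 -0.  -0.9]
delta [396.6 -87.9 -56.9] dr [-0.    -1.455  0.002]
```

>>> move_arm --delta_pos '[[0,-45,0],[10,-88,0],[65,-88,-9],[125,-88,-18],[185,-88,-26]]' --dr '[[0,0,0],[0,-0.05,0],[0,-0.2,0],[0,-0.37,0],[0,-0.54,0]]' --gripper '[25,25,25,25,25]'

```text
time_s: 18.2
eef_pos: [0.4307, -0.119, 0.1]
eef_rot: [0.318, 0.632, -0.631, -0.319]
ft_force: [2.3, 1.1, -0.8]
opening: 0.439
```

```bash
python3 -c "
from h import *
plan(442.4,93,100,3.118)"
```

```text
t 18.2 at [ 430.7 -119.   100. ] psi 2.207 open 0.439 F [ 2.3  1.1 -0.8]
delta [ 163.6    0.4 -135.4] dr [ 0.001 -0.911  0.002]
```

>>> move_arm --delta_pos '[[40,0,-33],[80,0,-66],[120,0,-99],[150,0,-124],[163.5,0,-135]]' --dr '[[0,-0.185,0],[0,-0.37,0],[0,-0.55,0],[0,-0.73,0],[0,-0.91,0]]' --gripper '[25,25,25,25,25]'

```text
time_s: 18.82
eef_pos: [0.4418, 0.0946, 0.1003]
eef_rot: [0.005, 0.708, -0.706, -0.006]
ft_force: [-0.1, -0.7, -1.1]
opening: 0.441
```

```bash
python3 -c "
from h import *
plan(442.4,93,13,3.118)
w=snap('wrist','w8')"
```

```text
t 18.82 at [441.8  94.6 100.3] psi 3.125 open 0.441 F [-0.1 -0.7 -1.1]
delta [-0.7 87.3  1.7] dr [0.002 0.007 0.001]
```

View pics/w8.png

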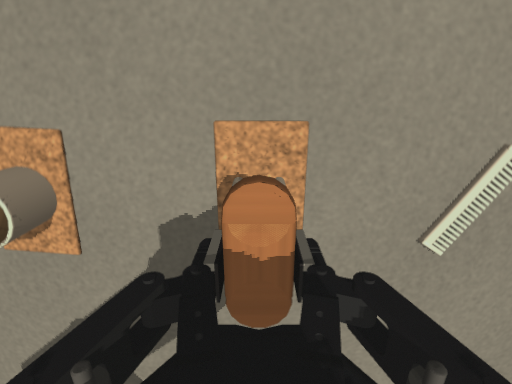

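The brush is aligned over the middle mat. Lowering.

>>> move_arm --delta_pos '[[-0.7,35,1],[-0.7,65,1.5],[-0.7,80,1.7],[-0.7,86,1.7],[-0.7,89,1.7]]' --dr '[[0,0.005,0],[0,0.005,0],[0,0.005,0],[0,0.005,0],[0,0.005,0]]' --gripper '[25,25,25,25,25]'

```text
time_s: 19.5
eef_pos: [0.4431, 0.0939, 0.0119]
eef_rot: [0.005, 0.708, -0.706, -0.005]
ft_force: [1.6, 0.4, -1.6]
opening: 0.438
```

```bash
python3 -c "
from h import *
plan(442.4,93,11,3.118)"
```

```text
t 19.5 at [443.1  93.9  11.9] psi 3.127 open 0.438 F [ 1.6  0.4 -1.6]
delta [0.7 0.9 0.9] dr [0.003 0.009 0.   ]
```

Release, then straight up and towards the comb.

>>> move_arm --delta_pos '[[0,1,0.5],[0,1,0.5],[0,1,0.5],[0,1,0.5],[0,1,0.5]]' --dr '[[0,0,0],[0,0,0],[0,0,0],[0,0,0],[0,0,0]]' --gripper '[25,25,55,75,100]'

```text
time_s: 20.12
eef_pos: [0.4432, 0.0935, 0.0111]
eef_rot: [0.005, 0.708, -0.706, -0.005]
ft_force: [0.1, 0.6, -0.6]
opening: 0.937
```

>>> move_arm --delta_pos '[[0,0,0],[0,-30,0],[0,-75,0],[0,-110,25],[0,-140,70]]' --dr '[[0,0,0],[0,0,0],[0,0,0],[0,0,0],[0,0,0]]' --gripper '[100,100,100,100,100]'

```text
time_s: 20.75
eef_pos: [0.4423, 0.0231, 0.1525]
eef_rot: [0.005, 0.708, -0.706, -0.004]
ft_force: [1.1, 0.2, 0.1]
opening: 1.0
```

```bash
python3 -c "
from h import *
plan(427,-114,150,2.548)"
```

```text
t 20.75 at [442.3  23.1 152.5] psi 3.13 open 1.0 F [1.1 0.2 0.1]
delta [ 13.7   2.1 137.3] dr [ 0.003  0.582 -0.   ]
```

>>> move_arm --delta_pos '[[4,0,40],[8,0,80],[12,2,115],[14,2,137],[14,2,137]]' --dr '[[0,0.15,0],[0,0.3,0],[0,0.45,0],[0,0.58,0],[0,0.58,0]]' --gripper '[100,100,100,100,100]'

```text
time_s: 21.38
eef_pos: [0.4264, -0.1148, 0.15]
eef_rot: [0.207, 0.677, -0.675, -0.207]
ft_force: [-0.1, -0.7, 0.1]
opening: 0.998
```

```bash
python3 -c "
from h import *
plan(427,-114,150,2.548)
w=snap('wrist','w9');p=proj(w,[[.427,-.114,.008]])[0];print(p)
meas(w,p,.008,'comb',win=75,white=True)"
```

```text
t 21.38 at [ 426.4 -114.8  150. ] psi 2.547 open 0.998 F [-0.1 -0.7  0.1]
delta [-0.   0.1 -1. ] dr [ 0.003 -0.001  0.001]
[258.88108978 177.0518341 ]
comb c 426.3 -113.7 size 119 29 yaw -0.578
```

View pics/w9.png

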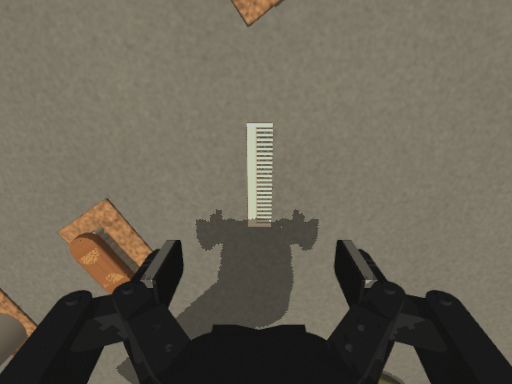

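The comb is centred at (259,175) and lies along the image column. The brush rests on its mat at lower left. Descending with the jaws half closed.

>>> move_arm --delta_pos '[[0,50,-1.3],[0,100,-1.3],[0,130,-1.3],[0,142,-1.3],[0,145,-1.3]]' --dr '[[0,-0.013,0],[0,-0.013,0],[0,-0.013,0],[0,-0.013,0],[0,-0.013,0]]' --gripper '[60,60,60,60,60]'

```text
time_s: 22.05
eef_pos: [0.4278, -0.1121, 0.0053]
eef_rot: [0.201, 0.679, -0.677, -0.201]
ft_force: [1.0, 0.5, 0.2]
opening: 0.598
```

```bash
python3 -c "
from h import *
plan(426.3,-113.7,2.5,2.562)"
```

```text
t 22.05 at [ 427.8 -112.1    5.3] psi 2.565 open 0.598 F [1.  0.5 0.2]
delta [0.4 2.8 2.2] dr [0.003 0.003 0.   ]
```

>>> move_arm --delta_pos '[[0.4,2,2],[0.4,3,2],[0.4,3,2],[0.4,3,2],[0.4,3,2]]' --dr '[[0,0,0],[0,0,0],[0,0,0],[0,0,0],[0,0,0]]' --gripper '[60,60,50,40,30]' --force 20

```text
time_s: 22.68
eef_pos: [0.4267, -0.1136, 0.0027]
eef_rot: [0.202, 0.679, -0.677, -0.201]
ft_force: [-0.1, 0.4, 1.4]
opening: 0.318
```

>>> move_arm --delta_pos '[[0,0,0],[0,0,0],[0,0,0],[0,0,0],[0,-8,0]]' --dr '[[0,0,0],[0,0,0],[0,0,0],[0,0,0],[0,0,0]]' --gripper '[25,15,15,15,15]'

```text
time_s: 23.3
eef_pos: [0.426, -0.1136, 0.0103]
eef_rot: [0.201, 0.679, -0.677, -0.201]
ft_force: [-0.5, -0.8, -0.5]
opening: 0.318
```

```bash
python3 -c "
from h import *
plan(623.3,-229.2,80,3.174)
w=snap('wrist','w10')"
```

```text
t 23.3 at [ 426.  -113.6   10.3] psi 2.564 open 0.318 F [-0.5 -0.8 -0.5]
delta [-228.3  -69.9  -11. ] dr [ 0.003 -0.61   0.   ]
```

View pics/w10.png

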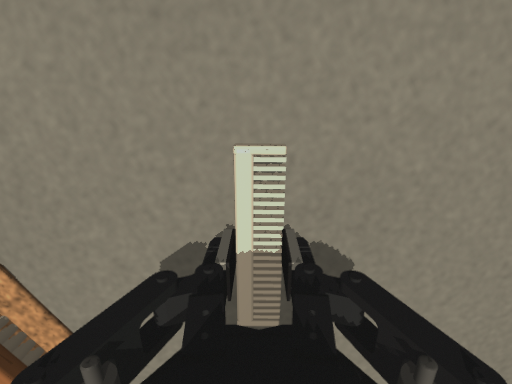

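The comb is held level across its middle. Moving to the right mat.

>>> move_arm --delta_pos '[[0,-35,0],[-40,-70,-2],[-95,-70,-5],[-150,-70,-7],[-200,-70,-10]]' --dr '[[0,0,0],[0,-0.1,0],[0,-0.25,0],[0,-0.4,0],[0,-0.55,0]]' --gripper '[15,15,15,15,15]'

```text
time_s: 23.98
eef_pos: [0.6016, -0.2158, 0.0824]
eef_rot: [0.009, 0.708, -0.706, -0.007]
ft_force: [-0.1, 1.1, -0.5]
opening: 0.319
```

```bash
python3 -c "
from h import *
plan(623.3,-229.2,80,3.174)"
```

```text
t 23.98 at [ 601.6 -215.8   82.4] psi 3.12 open 0.319 F [-0.1  1.1 -0.5]
delta [-22.    2.4  12.9] dr [ 0.002 -0.054 -0.003]
```

>>> move_arm --delta_pos '[[-15,2,9],[-22,2,13],[-22,2,13],[-22,2,13],[-22,2,13]]' --dr '[[0,-0.03,0],[0,-0.054,0],[0,-0.054,0],[0,-0.054,0],[0,-0.054,0]]' --gripper '[15,15,15,15,15]'

```text
time_s: 24.6
eef_pos: [0.6231, -0.2288, 0.0811]
eef_rot: [-0.01, 0.708, -0.706, 0.013]
ft_force: [-0.1, -0.1, -0.3]
opening: 0.318
```

```bash
python3 -c "
from h import *
plan(623.3,-229.2,8.5,3.174)
w=snap('wrist','w11')"
```

```text
t 24.6 at [ 623.1 -228.8   81.1] psi -3.109 open 0.318 F [-0.1 -0.1 -0.3]
delta [ 0.1 72.6  0.5] dr [ 0.002 -0.    -0.004]
```

View pics/w11.png

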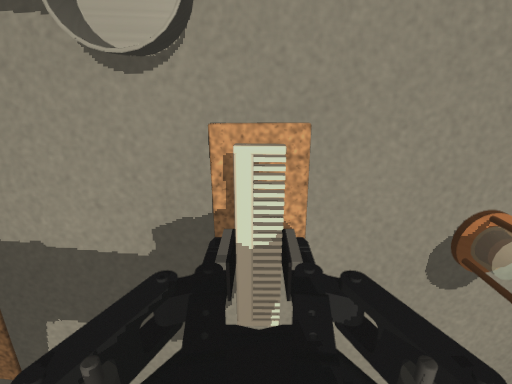

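```bash
python3 -c "
from h import *
w=load('w11')
P=toz(w,[(209,124),(311,123)],.005)*1000;print(P)
a=.032;d=np.array([np.cos(a),np.sin(a)]);print('ctr',P[:,:2].mean(0)-65*d)"
```

```text
[[ 685.91690291 -186.33181465    5.        ]
 [ 689.3667952  -268.18733554    5.        ]]
ctr [ 622.67512621 -229.33922013]
```

>>> move_arm --delta_pos '[[0,30,0.5],[0,55,0.5],[0,66,0.5],[0,71,0.5],[0,72,0.5]]' --dr '[[0,0,0],[0,0,0],[0,0,0],[0,0,0],[0,0,0]]' --gripper '[15,15,15,15,15]'

```text
time_s: 25.28
eef_pos: [0.6239, -0.2293, 0.0098]
eef_rot: [-0.01, 0.708, -0.706, 0.013]
ft_force: [1.1, 0.8, 0.3]
opening: 0.321
```

```bash
python3 -c "
from h import *
plan(623.3,-229.2,7.7,3.174)"
```

```text
t 25.27 at [ 623.9 -229.3    9.8] psi -3.109 open 0.321 F [1.1 0.8 0.3]
delta [ 0.6  2.1 -0.1] dr [ 0.002 -0.    -0.005]
```

The mat centre agrees (622.7, -229.3). Final 2 mm, then release.

>>> move_arm --delta_pos '[[0,1,0],[0,2,0],[0,2.3,0],[0,2.3,0],[0,2.3,0]]' --dr '[[0,0,0],[0,0,0],[0,0,0],[0,0,0],[0,0,0]]' --gripper '[15,15,15,45,60]'

```text
time_s: 25.9
eef_pos: [0.6239, -0.2293, 0.0076]
eef_rot: [-0.01, 0.708, -0.706, 0.013]
ft_force: [-0.2, -1.2, -0.1]
opening: 0.601
```

>>> move_arm --delta_pos '[[0,0,0],[0,-20,0],[0,-70,0],[0,-120,0],[0,-150,0]]' --dr '[[0,0,0],[0,0,0],[0,0,0],[0,0,0],[0,0,0]]' --gripper '[70,70,70,70,70]'

```text
time_s: 26.52
eef_pos: [0.624, -0.2302, 0.1633]
eef_rot: [0.008, -0.707, 0.707, -0.015]
ft_force: [0.6, -0.4, 0.3]
opening: 0.7
```

>>> move_arm --delta_pos '[[40,-20,-20],[80,-50,-40],[120,-80,-60],[160,-100,-80],[200,-120,-100]]' --dr '[[0,0,0],[0,0,0],[0,0,0],[0,0,0],[0,0,0]]' --gripper '[70,70,70,70,70]'

```text
time_s: 27.15
eef_pos: [0.4179, -0.1366, 0.2836]
eef_rot: [0.007, -0.707, 0.707, -0.016]
ft_force: [0.3, 1.0, 1.2]
opening: 0.7
```

```bash
python3 -c "
from h import *
t=snap('top','t12');s=snap('scene','s12')
for n,c in (('top',t),('scene',s)):
  print(n)
  for nm,P,kw in [('wide/small lid',(.4437,.3201,.117),dict(win=14,lo=(8,100,120))),('brush',(.4432,.0935,.035),dict(win=30,lo=(5,200,100)) ),('comb',(.6235,-.2293,.013),dict(win=26,white=True))]:
    p=proj(c,[P])[0]
    try: meas(c,p,P[2],nm,**kw)
    except Exception as e: print(nm,e)
a=cv2.resize(t['img'][120:280,90:430],None,fx=2.3,fy=2.3);cv2.imwrite('pics/f_t.png',a[:,:,::-1])
b=cv2.resize(s['img'][70:310,150:440],None,fx=2.4,fy=2.4);cv2.imwrite('pics/f_s.png',b[:,:,::-1])"
```

```text
top
wide/small lid c 445.7 310.8 size 79 56 yaw 0.064
brush min() iterable argument is empty
comb c 626.6 -226.1 size 171 168 yaw -1.544
scene
wide/small lid c 443.3 320.7 size 39 36 yaw 0.217
brush min() iterable argument is empty
comb c 622.5 -226.2 size 125 32 yaw 0.072
```

View pics/f_t.png

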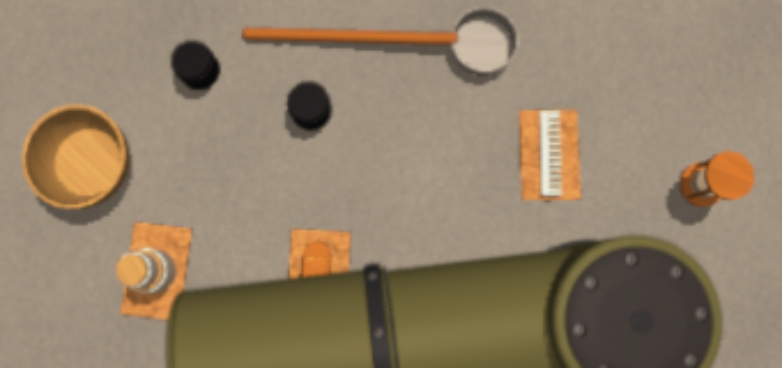

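View pics/f_s.png

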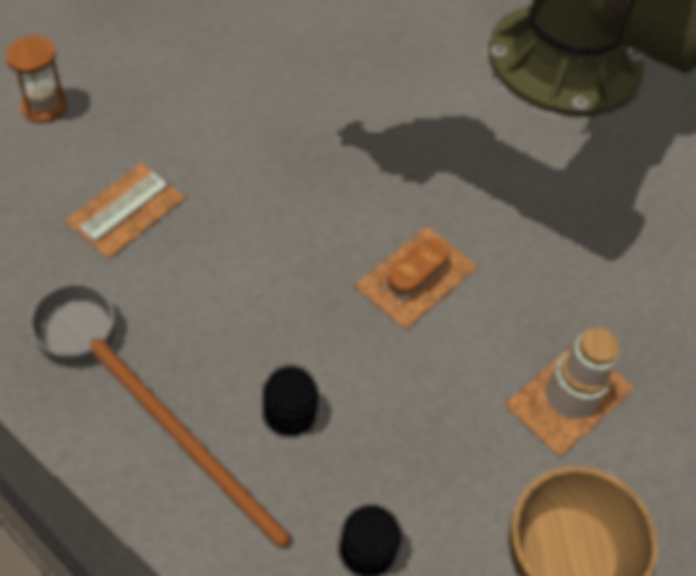

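Everything looks right: jars stacked at left, brush on the middle mat, comb on the right mat, and the bystanders where they were. One numeric check on the brush and comb before handing in.

```bash
python3 -c "
from h import *
s=load('s12')
im=s['img'];c=cv2.resize(im[155:215,290:360],None,fx=10,fy=10,interpolation=cv2.INTER_CUBIC);cv2.imwrite('pics/cb.png',c[:,:,::-1])
for P in [(.4432,.0935,.035)]:
  a=-.015;d=np.array([np.cos(a),np.sin(a),0])*.045;n=np.array([-np.sin(a),np.cos(a),0])*.019
  print((proj(s,[np.array(P)+d,np.array(P)-d,np.array(P)+n,np.array(P)-n])-[290,155])*10)
plan(418,-137,283,3.14)
for n,p,z in [('bowl',(123,189),.06)]: pass
t0=load('top0')['img'];t1=load('t12')['img']
d=cv2.absdiff(t0,t1).max(2)
for n,(u0,u1,v0,v1) in dict(bowl=(98,147,165,212),ladle=(195,316,122,158),timer=(384,420,182,212)).items(): print(n,(d[v0:v1,u0:u1]>40).sum())
"
```

```text
[[235.51707117 325.84056884]
 [446.75682549 143.61622631]
 [394.32898762 273.62940915]
 [292.17221213 193.31920907]]
t 27.25 at [ 417.8 -136.6  287.5] psi -3.108 open 0.702 F [-0.2 -0.2  1.5]
delta [-0.1  4.6  0.4] dr [-0.     0.035 -0.022]
bowl 0
ladle 0
timer 0
```

View pics/cb.png

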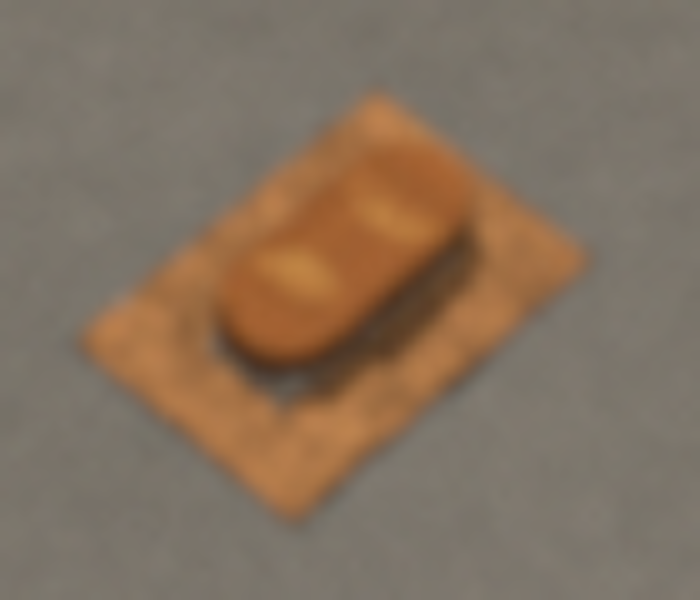

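The brush matches its predicted outline within about 2 to 3 mm, and the bystanders' pixels are unchanged. Holding still for one call, then handing in.

>>> move_arm --delta_pos '[[0,0,0],[0,0,0],[0,0,0],[0,0,0],[0,0,0]]' --dr '[[0,0,0],[0,0,0],[0,0,0],[0,0,0],[0,0,0]]' --gripper '[70,70,70,70,70]'

```text
time_s: 27.88
eef_pos: [0.4179, -0.1367, 0.287]
eef_rot: [0.004, -0.707, 0.707, -0.019]
ft_force: [-0.0, 0.2, 0.0]
opening: 0.698
```

```bash
python3 -c "
from workcell import *
print(finish_job())"
```

```text
the job is handed in; nothing more can be done
None
```

The wash set is laid out as asked and the job was handed in at about 28 s of the 106 s allowed; no verdict was reported. The wide jar stands on the left mat with the small jar centred on its lid. The brush lies bristles down on the middle mat, and the comb lies lengthways on the right mat.

**Checks that passed:**
- **Jars:** the scene camera put the small jar's lid within 1 mm of the spot where I released the wide jar.
- **Brush:** checked by eye against its predicted outline, it matched within about 2–3 mm.
- **Comb:** the scene camera showed it about 3 mm from the mat's centre and 0.04 rad off its length.
- **Bystanders:** the pixels of the ladle, bowl and timer are unchanged in the top view.

**Checks that failed or disagreed:**
- **Colour masks:** in the last top view they merged the comb and the jar lid with the cork mats, so those readings were unusable. The brush mask found nothing in either view, partly because the arm covered the brush in the top view.
- **Cameras:** the top and scene cameras differed by 2–4 mm in y throughout, so I averaged them and checked against the wrist view.

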